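# Press the track pins home from the joint to the free end

## Task

The long curved length of model track on the board has just been glued to the cork. With a fingertip, press its three standing push pins gently straight down until each flange rests on the rails, one after another: first the pin next to the joint with the short straight length, which is already laid and pinned, then the middle one, then the one at the free end, so that the track cannot creep off the joint. Do not pick anything up, pull on the pins, press on the track itself, or shift the board and the things around it.

Things in the scene. Friction and masses are not known exactly. Their poses are not given: they have to be found in the camera images.
- pin_joint_end_top (a point): centre of the flat top of the push pin through the long track next to its rail joint, 33 mm from the joint. White plastic head like a small spool, 15 mm high, flat top 11 mm across, flange at its foot 15 mm across, on a thin steel needle; z axis up. The top stands about 44 to 47 mm above the bench at the start and about 37 mm above the bench when the pin is home
- pin_joint_end (a joint): how far that pin has been pushed in, m: 0 to 0.003 at the start, 0.010 when home with its flange resting on both rails It goes straight down, stays where it is left, slides at about 3 N and stops at home; the cork below gives about 1 mm for each 4 N while the pin is pressed and springs back
- pin_middle_top (a point): centre of the flat top of the push pin through the middle of the long track, 85 mm beyond the first. White plastic head like a small spool, 15 mm high, flat top 11 mm across, flange at its foot 15 mm across, on a thin steel needle; z axis up. The top stands about 44 to 47 mm above the bench at the start and about 37 mm above the bench when the pin is home
- pin_middle (a joint): how far that pin has been pushed in, m: 0 to 0.003 at the start, 0.010 when home with its flange resting on both rails It goes straight down, stays where it is left, slides at about 3 N and stops at home; the cork below gives about 1 mm for each 4 N while the pin is pressed and springs back
- pin_free_end_top (a point): centre of the flat top of the push pin near the free end of the long track, 85 mm beyond the middle one. White plastic head like a small spool, 15 mm high, flat top 11 mm across, flange at its foot 15 mm across, on a thin steel needle; z axis up. The top stands about 44 to 47 mm above the bench at the start and about 37 mm above the bench when the pin is home
- pin_free_end (a joint): how far that pin has been pushed in, m: 0 to 0.003 at the start, 0.010 when home with its flange resting on both rails It goes straight down, stays where it is left, slides at about 3 N and stops at home; the cork below gives about 1 mm for each 4 N while the pin is pressed and springs back
- rail_joint (a point): middle of the joint between the long track and the short length already laid, at rail height (22 mm above the bench)
- board: loose pine board lying flat on the bench, 62 x 370 x 15 mm (0.8 kg), with a 3 mm cork sheet on top; origin at the centre of its underside, y along its length towards the end with the laid short track, x across it, z up
- track_long: the freshly glued, slightly curved length of model track on the cork, 25 mm wide, 235 mm long, 4 mm high; origin at its middle, y along it towards the rail joint
- track_short: the short straight length of track already laid on the same board, 25 x 81 x 4 mm; one more such pin in its middle is already home and cannot move (its top 37 mm above the bench), 75 mm from the first of the three; the short length reaches to the board's end, while beyond the long track's free end about 50 mm of cork is bare; y along it, away from the rail joint
- glue_pot: brown glue jar with white lid, 38 mm across, 46 mm high, behind the board; a bystander; origin at the centre of its underside
- side_cutters: red-handled side cutters, 40 x 189 x 14 mm, lying in front of the board; a bystander; origin at the centre of its underside
- pin_carton: small red and white carton, 26 x 34 x 30 mm, in front of the board; a bystander; origin at the centre of its underside
- hammer: hammer with ash handle, 98 x 267 x 24 mm, to the right and behind; a bystander; origin at the centre of its underside
- awl: awl with wooden handle, 20 x 150 x 20 mm, beside the hammer; a bystander; origin at the centre of its underside
- cork_roll: roll of cork underlay, 30 x 120 x 30 mm, near the front edge on the right; a bystander; origin at the centre of its underside
- bridge: dark model truss bridge, 36 x 170 x 35 mm, behind the board on the left; a bystander; origin at the centre of its underside
- screw_clamp: fixed screw clamp at the right-hand end of the bench, an obstacle: its origin is 100 mm below the bench top; its upright spindle with red handle (32 mm across) stands 94 mm in +x and 26 mm in +y of the origin and rises to 0.35 m above the bench, its flat bar, 92 mm in -x and 28 mm in -y, to 0.5 m. Swing round it on the robot's side
- post_foot (a point): middle of the foot of the fixed timber post behind the board, an obstacle: 58 mm (x) by 64 mm (y), 0.4 m high, with a beam on top that runs away from the robot

How it is judged:
By the outcome, as a careful person would: the job done as asked, in the order asked, and still so for the second after the job is handed in, with the robot touching nothing.
It also fails if it takes over 45 s, if anything falls off the work surface, if the arm or the gripper's body presses on something with over 40 N, if the wrist force passes 120 N, or if a joint passes its speed limit or range.

## Robot

A 7-joint arm with a two-finger parallel gripper is mounted at the origin on a cart in front of the work surface, level with it; the furniture and walls round the work are solid. World frame = base frame: x ahead of the robot, y to its left, z up, the work surface at z = 0. Lengths are in m, angles in degrees, forces in N, time in s.
With the tool pointing down it reaches from about 0.425 to 0.975 m from the base axis. Payload 16.7 kg.
Tool frame: the origin (TCP) lies at the very end of the fingers, on their centre line; the grasp point (between the pads) lies 19 mm behind it; z points along the fingers, y is the line along which they close (so a half turn about z gives the same grasp; the last joint's range is limited). The gripper opens to 85 mm and grips with 20 to 120 N. Pads are 22 mm wide; open, the fingers measure 114 mm over their backs; the gripper's body (76 mm by 85 mm) begins 54 mm behind the grasp point. The pads swing forward as they close: fully open they stand 13 mm farther back than shut.
Start: joints at [-77.493, 24.414, 4.234, 92.017, -1.954, 63.644, -3.845], TCP at [0.243, 0.63, 0.231] pointing down, gripper open.
Joint ranges: [-163.25, 163.25], [-28.42, 122.38], [-70.27, 78.77], [12.13, 141.07], [-58.53, 238.53], [9.26, 117.41], [-156.51, 156.51]. Speed limits (degrees/s): [108.29, 108.29, 136.94, 136.94, 172.46, 172.46, 172.46].

## Interface

Orientations are given as a 3x3 rotation matrix whose columns are the frame's x, y, z axes.
In Python, from bench import status, eyes, job, spotter gives the robot as it stands. The module is installed in compiled form; this text tells all that it offers.
- The arm moves only by the tool play_rows, never from a script. Its argument "targets" is one flat list of numbers, 7 for each row, row after row: the shift along the tool's x, y, z in mm, then the turn, a rotation vector about the tool's x, y, z in rad, then the closure, from -1 (fully open) to 1 (shut). A call has 1 to 20 rows; each row is the pose to reach, as a shift and turn from the pose commanded when the call began, along the tool's axes at that moment; what a row does not reach only later rows make up. A row lasts 1/8 s, in which the tool goes at most 62.5 mm and 10.7 degrees, less where a joint would pass 70% of its speed; a pose out of reach is approached as far as the arm can. A call with a gripper value outside its range is refused whole. The fingers move at their own pace and stop on an object; "force" is the grip in N (left out, the last holds). Time passes only in rows, so rows that repeat a pose let the fingers close. It gives the time, the measured TCP pose, the force, the opening and the grip force at its end, in the units of the state.
- status.read_state(): the state, without advancing time (a new reading comes with each control period).
- eyes.read_camera(name): name is "scene" or "top"; returns a dict with "color" (420x560x3 uint8, red, green, blue), "camera_matrix" (3x3 intrinsics, pixels), "R" (3x3) and "t" (3): a world point X has camera coordinates R X + t. Camera axes: x right, y down, z forward; pixel columns grow to the right and rows downward; lengths in m; the calibration is good to about 2 mm. A picture is of the moment at which its call begins. There is no depth.
- job.finish_job(): hands the job in; it is judged then, once.
Trained networks look in a picture, given as the dict that the camera call returned (one of the last four; its "shot" number tells which), for a name from the list of things; names that differ only in an ending like _2 or _b are one class to them, and where a whole thing is asked for, a point or a joint stands for the part that bears it (a point fixed in the world has none). Each returns a list of dicts, best first, with "p" (0 to 1); they miss things now and then, are a little off and sometimes report something else, mostly with a low value. They report only what shows in the picture. A call takes as long as a camera call.
- spotter.masks_of(picture, query): "mask" (420x560 bool, what is visible of it) and "box" ([left, top, right, bottom] in pixels, round what is visible of it).
The state is a dict: "time": time; "qpos": joint angles; "joint_velocities": joint speeds; "tau": joint torques, N m; "eef_pos": TCP position; "eef_rot": TCP orientation; "contact_force": force on the tool from outside, world axes, zero at the start; "wrist_torque": the same for the moment, N m; "gripper_width": opening from 0.0 (shut) to 1.0 (fully open); "grip_force": force on a finger pad.
Only numpy, scipy, OpenCV 4.12 (cv2) and the standard library are available. Lean on these libraries where they do the work, as an engineer would, in place of code of your own. Each camera call takes 0.05 s, during which the arm holds its last target. There are 200 camera calls.

## Working session

There is one attempt and no reset: what is moved stays moved. The work goes in short steps, Python scripts to look and compute and a tool call to move; the robot and the scene stay as the last step left them, time stands still between calls to the robot, and variables do not carry over. Pictures are saved under pics/ and viewed, at most 10 in all, crops included, and the job is handed in when it is done.

Besides the shell and the picture viewer there is one more tool, called by a JSON object that holds its "name" and its "arguments", one argument or row to a line. play_rows: Moves the arm, as the interface text tells. Its arguments: {"type":"object","properties":{"targets":{"type":"array","items":{"type":"number"}},"force":{"type":"number"}},"required":["targets"]}

```bash
mkdir -p pics; cat > h.py <<'E'
import numpy as np, cv2
from bench import status, eyes, job, spotter
def ray(p,uv):
    K,R,t=p["camera_matrix"],np.array(p["R"]),np.array(p["t"])
    return -R.T@t, R.T@np.linalg.inv(K)@np.array([uv[0],uv[1],1.])
def at_z(p,uv,z):
    c,d=ray(p,uv); return c+d*(z-c[2])/d[2]
def proj(p,X):
    x=np.array(p["camera_matrix"])@(np.array(p["R"])@X+p["t"]); return x[:2]/x[2]
E
python3 - <<'E'
from h import *
s=status.read_state();print(s["eef_pos"],np.round(s["eef_rot"],3),s["time"],s["contact_force"])
for n in("top","scene"):
    p=eyes.read_camera(n);cv2.imwrite(f"pics/{n}0.png",p["color"][:,:,::-1])
    print(n,"cam",-np.array(p["R"]).T@p["t"])
    for q in("pin_joint_end_top","pin_middle_top","pin_free_end_top","track_short","track_long","board","glue_pot"):
        for m in spotter.masks_of(p,q)[:5]:
            ys,xs=np.nonzero(m["mask"]);c=(xs.mean(),ys.mean())
            print(q,round(m["p"],2),np.round(m["box"]),np.round(c,1),np.round(at_z(p,c,.04),3))
E
```

```text
[0.24260292 0.629469   0.2306195 ] [[-0.933  0.36  -0.   ]
 [ 0.36   0.933 -0.001]
 [-0.    -0.001 -1.   ]] 0.0 [-0.03193551 -0.57542803  0.48939476]
top cam [ 0.48858429 -0.06183954  1.10473714]
pin_middle_top 0.21 [288. 126. 395. 162.] [334.1 150.4] [ 0.689 -0.224  0.04 ]
track_short 0.63 [161. 204. 313. 237.] [236.3 221.8] [0.517 0.008 0.04 ]
track_short 0.56 [172. 218. 194. 226.] [184.3 221.2] [0.518 0.13  0.04 ]
track_long 0.77 [199. 213. 288. 224.] [238.2 218.9] [0.524 0.004 0.04 ]
track_long 0.56 [124. 128. 194. 148.] [156.8 138.7] [0.713 0.198 0.04 ]
glue_pot 0.69 [174. 186. 189. 202.] [182.  192.4] [0.586 0.137 0.04 ]
scene cam [ 0.50348335 -0.80579988  0.91695593]
pin_free_end_top 0.58 [240. 217. 251. 233.] [245.3 222.5] [ 0.458 -0.113  0.04 ]
pin_free_end_top 0.18 [251. 146. 280. 248.] [265.2 192.9] [ 0.515 -0.016  0.04 ]
track_long 0.86 [265. 167. 275. 226.] [269.9 195.6] [ 0.527 -0.028  0.04 ]
board 0.77 [251. 146. 279. 248.] [265.2 193.1] [ 0.515 -0.017  0.04 ]
board 0.42 [229. 160. 249. 212.] [237.9 185.9] [0.442 0.017 0.04 ]
glue_pot 0.57 [254. 146. 280. 247.] [265.2 192.5] [ 0.515 -0.015  0.04 ]
glue_pot 0.54 [282. 146. 294. 162.] [286.9 155.9] [0.587 0.121 0.04 ]
```

```bash
ls pics
```

```text
scene0.png
top0.png
```

```bash
python3 - <<'E'
import cv2
a=cv2.imread("pics/top0.png")[180:260,150:320];cv2.imwrite("pics/a.png",cv2.resize(a,None,fx=4.7,fy=4.7,interpolation=cv2.INTER_CUBIC))
a=cv2.imread("pics/scene0.png")[140:255,215:325];cv2.imwrite("pics/b.png",cv2.resize(a,None,fx=5,fy=5,interpolation=cv2.INTER_CUBIC))
E
```

```text
(no output)
```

View pics/top0.png

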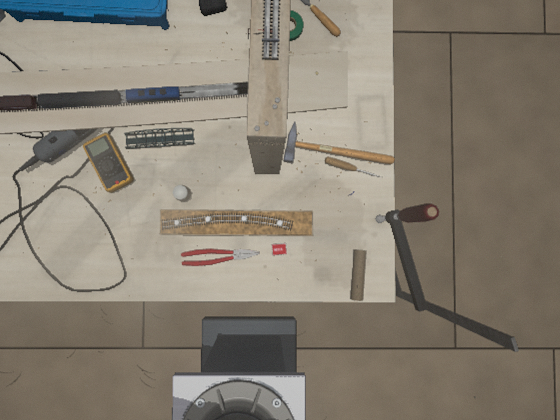

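View pics/a.png

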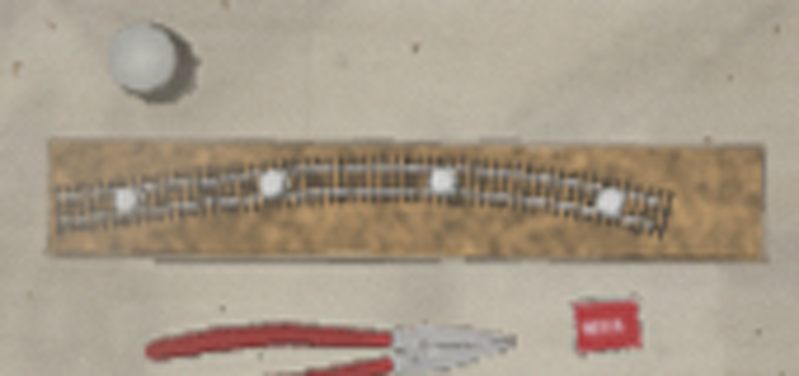

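View pics/b.png

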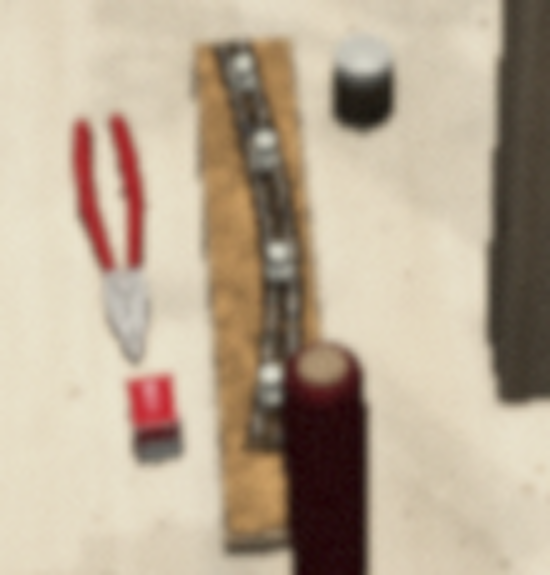

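View pics/scene0.png

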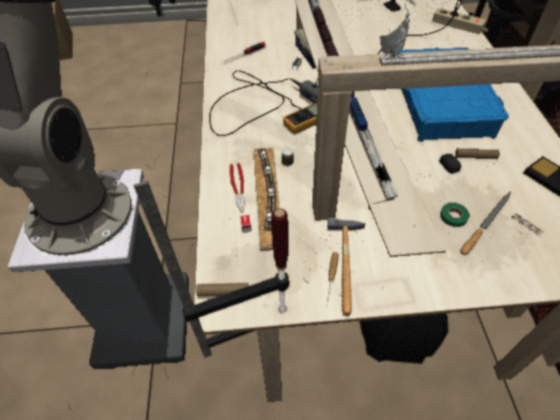

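```bash
python3 - <<'E'
from h import *
from scipy.optimize import least_squares
T=eyes.read_camera("top");S=eyes.read_camera("scene")
def cen(p,u,r,q=1):
    u=np.array(u);x0,y0=np.round(u).astype(int)
    g=p["color"][y0-r:y0+r+1,x0-r:x0+r+1].min(2).astype(float)
    b=g.max()*.72; w=np.clip(g-b,0,None); ys,xs=np.mgrid[y0-r:y0+r+1,x0-r:x0+r+1]
    return np.array([(w*xs).sum(),(w*ys).sum()])/w.sum()
tp=[(150+a/4.7,180+b/4.7) for a,b in((125,199),(272,183),(441,180),(610,200))]
sp=[(215+a/5,140+b/5) for a,b in((240,63),(262,138),(278,248),(270,370))]
for a,b in zip(tp,sp):
    a2=cen(T,np.array(a)-.4,4);X=at_z(T,a2,.040)
    f=lambda X:np.r_[proj(T,X)-a2,proj(S,X)-b]
    print(np.round(a,1),np.round(a2,1),"z.04:",np.round(X,4),"tri",np.round(least_squares(f,X).x,4),"scene",np.round(proj(S,X),1),np.round(b,1))
for n,uv,z in(("postL",(253,173),0),("postR",(280,173),0),("brdL",(160.5,234.5),.018),("brdR",(313,235.5),.018)):
    print(n,at_z(T,uv,z))
E
```

```text
[176.6 222.3] [176.2 222. ] z.04: [0.5157 0.1492 0.04  ] tri [0.517  0.1507 0.0324] scene [261.8 151.2] [263.  152.6]
[207.9 218.9] [207.3 218.5] z.04: [0.5243 0.0763 0.04  ] tri [0.5254 0.0759 0.0433] scene [266.4 168.4] [267.4 167.6]
[243.8 218.3] [243.5 218. ] z.04: [ 0.5261 -0.0088  0.04  ] tri [ 0.5278 -0.009   0.0433] scene [269.1 190.5] [270.6 189.6]
[279.8 222.6] [279.2 222.4] z.04: [ 0.516  -0.0933  0.04  ] tri [ 0.5177 -0.0932  0.0429] scene [267.5 214.9] [269. 214.]
postL [ 0.6383601  -0.02930693  0.        ]
postR [ 0.6388704 -0.0958342  0.       ]
brdL [0.4860035  0.19050832 0.018     ]
brdR [ 0.48547172 -0.17554785  0.018     ]
```

{"name": "play_rows", "arguments": {
  "targets": [-15,-13,0,0,0,0,1,-45,-40,5,0,0,0,1,-85,-76,10,0,0,0,1,-125,-112,20,0,0,0,1,-165,-148,30,0,0,0,1,-205,-184,40,0,0,0,1,-245,-220,50,0,0,0,1,-285,-255,60,0,0,0,1,-325,-291,70,0,0,0,1,-365,-327,80,0,0,0,1,-400,-358,90,0,0,0,1,-430,-385,100,0,0,0,1,-450,-403,108,0,0,0,1,-460,-412,110,0,0,0,1,-463,-415,110,0,0,0,1,-463,-415,110,0,0,0,1,-463,-415,110,0,0,0,1],
  "force": 20
}}

```text
time: 3.02
eef_pos: [0.5253, 0.0771, 0.1216]
eef_rot: [[-0.934, 0.358, 0.0], [0.358, 0.934, 0.0], [-0.0, 0.0, -1.0]]
contact_force: [-0.7, 0.5, 0.7]
gripper_width: -0.006
grip_force: 0.0
```

{"name": "play_rows", "arguments": {
  "targets": [0,-1,20,0,0,0,1,0,-1,45,0,0,0,1,0,-1,60,0,0,0,1,0,-1,66,0,0,0,1,0,-1,66,0,0,0,1]
}}

```text
time: 3.65
eef_pos: [0.5252, 0.0752, 0.0554]
eef_rot: [[-0.933, 0.359, -0.0], [0.359, 0.933, -0.0], [0.0, -0.0, -1.0]]
contact_force: [-0.0, 0.1, 0.5]
gripper_width: -0.002
grip_force: 0.0
```

```bash
python3 - <<'E'
from h import *
s=status.read_state();print(s["eef_pos"],s["contact_force"])
T=eyes.read_camera("top");S=eyes.read_camera("scene")
e=np.array(s["eef_pos"]);print(proj(T,e),proj(S,e))
a=cv2.resize(T["color"][180:250,160:260],None,fx=4,fy=8/2,interpolation=cv2.INTER_CUBIC)
b=cv2.resize(S["color"][140:210,235:300],None,fx=4,fy=4,interpolation=cv2.INTER_CUBIC)
im=np.hstack([a,b])[:,:,::-1].copy();cv2.imwrite("pics/c.png",im)
E
```

```text
[0.52517019 0.07524811 0.05537195] [-0.03989005  0.13507642  0.46462144]
[206.90400679 217.88622819] [266.5015917  164.77716498]
```

View pics/c.png

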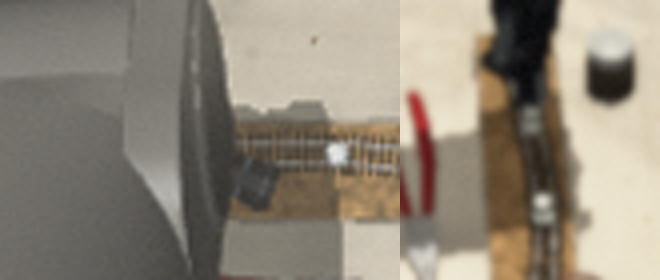

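{"name": "play_rows", "arguments": {
  "targets": [0,0,3,0,0,0,1,0,0,6,0,0,0,1,0,0,8,0,0,0,1,0,0,9,0,0,0,1,0,0,10,0,0,0,1,0,0,11,0,0,0,1,0,0,12,0,0,0,1,0,0,13,0,0,0,1,0,0,14,0,0,0,1,0,0,15,0,0,0,1,0,0,16,0,0,0,1,0,0,17,0,0,0,1,0,0,17,0,0,0,1]
}}

```text
time: 5.38
eef_pos: [0.5251, 0.0752, 0.0382]
eef_rot: [[-0.933, 0.36, -0.0], [0.36, 0.933, -0.0], [0.0, -0.0, -1.0]]
contact_force: [-0.8, -0.2, 2.9]
gripper_width: 0.002
grip_force: 1.3
```

{"name": "play_rows", "arguments": {
  "targets": [0,0,0.5,0,0,0,1,0,0,1,0,0,0,1,0,0,1.5,0,0,0,1,0,0,2,0,0,0,1,0,0,2,0,0,0,1]
}}

```text
time: 6.0
eef_pos: [0.5251, 0.0751, 0.0363]
eef_rot: [[-0.933, 0.36, -0.0], [0.36, 0.933, -0.0], [0.0, -0.0, -1.0]]
contact_force: [-1.9, 0.5, 2.3]
gripper_width: -0.002
grip_force: 1.4
```

{"name": "play_rows", "arguments": {
  "targets": [0,0,0.4,0,0,0,1,0,0,0.8,0,0,0,1,0,0,0.8,0,0,0,1]
}}

```text
time: 6.38
eef_pos: [0.5251, 0.0752, 0.0356]
eef_rot: [[-0.933, 0.36, -0.0], [0.36, 0.933, 0.0], [0.0, 0.0, -1.0]]
contact_force: [-2.1, -0.5, 5.0]
gripper_width: 0.004
grip_force: 2.4
```

{"name": "play_rows", "arguments": {
  "targets": [0,0,0.4,0,0,0,1,0,0,0.7,0,0,0,1,0,0,0.7,0,0,0,1,0,0,0.7,0,0,0,1]
}}

```text
time: 6.88
eef_pos: [0.5251, 0.0751, 0.0349]
eef_rot: [[-0.933, 0.36, 0.0], [0.36, 0.933, 0.0], [-0.0, 0.0, -1.0]]
contact_force: [-3.2, -0.7, 6.9]
gripper_width: 0.0
grip_force: 3.5
```

{"name": "play_rows", "arguments": {
  "targets": [0,0,-2,0,0,0,1,0,0,-8,0,0,0,1,0,0,-18,0,0,0,1,0,0,-22,0,0,0,1,-4,-10,-22,0,0,0,1,-12,-30,-22,0,0,0,1,-20,-50,-22,0,0,0,1,-28,-68,-22,0,0,0,1,-32,-78,-22,0,0,0,1,-32,-78,-22,0,0,0,1,-32,-78,-18,0,0,0,1,-32,-78,-15,0,0,0,1,-32,-78,-15,0,0,0,1]
}}

```text
time: 8.5
eef_pos: [0.5267, -0.0087, 0.0494]
eef_rot: [[-0.933, 0.359, -0.001], [0.359, 0.933, -0.0], [0.001, -0.0, -1.0]]
contact_force: [0.4, -0.4, 0.1]
gripper_width: -0.002
grip_force: 0.0
```

```bash
python3 - <<'E'
from h import *
s=status.read_state();print(s["eef_pos"],s["contact_force"])
T=eyes.read_camera("top");S=eyes.read_camera("scene")
e=np.array(s["eef_pos"]);print(proj(T,e),proj(S,e))
a=cv2.resize(T["color"][190:250,180:300],None,fx=3,fy=3,interpolation=cv2.INTER_CUBIC)
b=cv2.resize(S["color"][145:235,245:300],None,fx=6,fy=6,interpolation=cv2.INTER_CUBIC)
a=cv2.copyMakeBorder(a,0,b.shape[0]-a.shape[0],0,0,cv2.BORDER_CONSTANT)
cv2.imwrite("pics/d.png",np.hstack([a,b])[:,:,::-1])
E
```

```text
[ 0.52669915 -0.00869993  0.04943639] [ 0.41800215 -0.38976594  0.10294952]
[243.21885666 217.53164544] [269.22823523 188.11738354]
```

View pics/d.png

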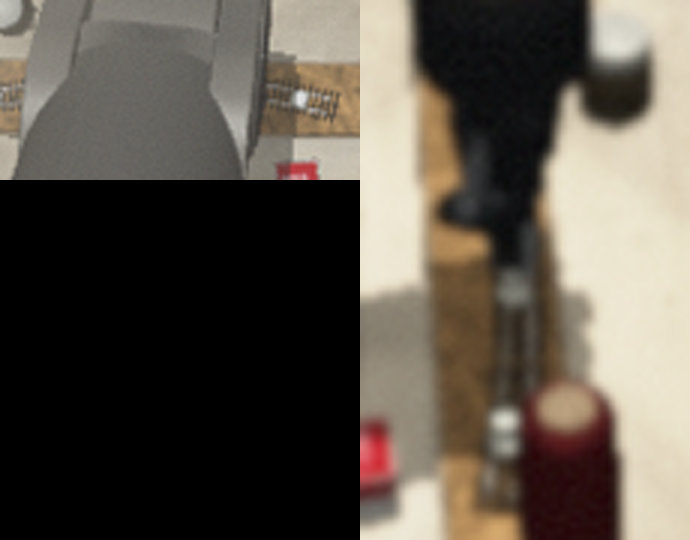

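The fingertip stands centred over the middle pin: tip at about (270,187) in the scene view, pin head just below it at (271,191). The free-end pin is unmoved at (280,223) in the top view.

{"name": "play_rows", "arguments": {
  "targets": [0,0,2,0,0,0,1,0,0,3,0,0,0,1,0,0,4,0,0,0,1,0,0,5,0,0,0,1,0,0,6,0,0,0,1,0,0,7,0,0,0,1,0,0,8,0,0,0,1,0,0,9,0,0,0,1,0,0,10,0,0,0,1,0,0,11,0,0,0,1,0,0,12,0,0,0,1,0,0,13,0,0,0,1,0,0,13,0,0,0,1]
}}

```text
time: 10.22
eef_pos: [0.5269, -0.0091, 0.0367]
eef_rot: [[-0.933, 0.36, -0.0], [0.36, 0.933, -0.0], [0.0, -0.0, -1.0]]
contact_force: [-0.3, -0.2, 2.8]
gripper_width: 0.0
grip_force: 1.3
```

{"name": "play_rows", "arguments": {
  "targets": [0,0,0.4,0,0,0,1,0,0,0.8,0,0,0,1,0,0,1.2,0,0,0,1,0,0,1.4,0,0,0,1,0,0,1.4,0,0,0,1,0,0,1.4,0,0,0,1]
}}

```text
time: 10.98
eef_pos: [0.527, -0.0092, 0.0355]
eef_rot: [[-0.933, 0.36, 0.0], [0.36, 0.933, -0.0], [-0.0, -0.0, -1.0]]
contact_force: [-1.6, 0.4, 4.1]
gripper_width: 0.004
grip_force: 2.5
```

{"name": "play_rows", "arguments": {
  "targets": [0,0,0.4,0,0,0,1,0,0,0.8,0,0,0,1,0,0,0.8,0,0,0,1,0,0,0.8,0,0,0,1]
}}

```text
time: 11.48
eef_pos: [0.527, -0.0092, 0.0348]
eef_rot: [[-0.933, 0.36, 0.0], [0.36, 0.933, 0.0], [-0.0, 0.0, -1.0]]
contact_force: [-0.6, 0.1, 8.0]
gripper_width: 0.0
grip_force: 3.8
```

{"name": "play_rows", "arguments": {
  "targets": [0,0,-2,0,0,0,1,0,0,-8,0,0,0,1,0,0,-18,0,0,0,1,0,0,-22,0,0,0,1,-3,-10,-22,0,0,0,1,-8,-30,-22,0,0,0,1,-13,-51,-22,0,0,0,1,-18,-71,-22,0,0,0,1,-21,-82,-22,0,0,0,1,-21,-82,-22,0,0,0,1,-21,-82,-18,0,0,0,1,-21,-82,-15,0,0,0,1,-21,-82,-15,0,0,0,1]
}}

```text
time: 13.1
eef_pos: [0.5169, -0.0927, 0.0492]
eef_rot: [[-0.933, 0.359, -0.001], [0.359, 0.933, -0.0], [0.001, -0.0, -1.0]]
contact_force: [0.3, 0.2, 0.1]
gripper_width: 0.0
grip_force: 0.0
```

```bash
python3 - <<'E'
from h import *
s=status.read_state();print(s["eef_pos"],s["contact_force"])
S=eyes.read_camera("scene")
print(proj(S,np.array(s["eef_pos"])))
cv2.imwrite("pics/e.png",cv2.resize(S["color"][145:240,240:310],None,fx=6,fy=6,interpolation=cv2.INTER_CUBIC)[:,:,::-1])
E
```

```text
[ 0.51691942 -0.09269965  0.04924392] [0.29164597 0.21830148 0.10178268]
[267.74265108 212.39211359]
```

View pics/e.png

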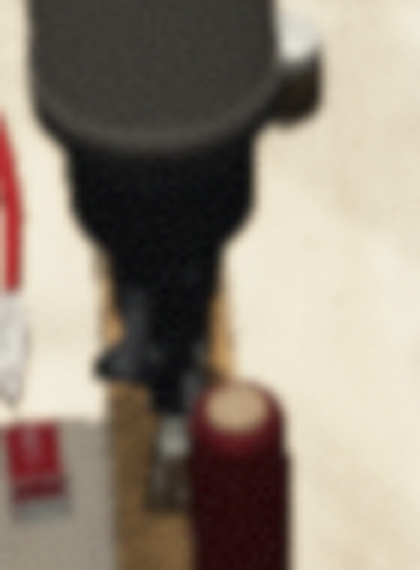

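The fingertip at about (268.5,213) stands right above the free-end pin head at (269,217).

{"name": "play_rows", "arguments": {
  "targets": [0,0,2,0,0,0,1,0,0,3,0,0,0,1,0,0,4,0,0,0,1,0,0,5,0,0,0,1,0,0,6,0,0,0,1,0,0,7,0,0,0,1,0,0,8,0,0,0,1,0,0,9,0,0,0,1,0,0,10,0,0,0,1,0,0,11,0,0,0,1,0,0,12,0,0,0,1,0,0,13,0,0,0,1,0,0,13,0,0,0,1]
}}

```text
time: 14.78
eef_pos: [0.5171, -0.0932, 0.0366]
eef_rot: [[-0.933, 0.36, -0.0], [0.36, 0.933, -0.0], [0.0, -0.0, -1.0]]
contact_force: [-0.0, 0.6, 2.5]
gripper_width: 0.002
grip_force: 1.3
```

{"name": "play_rows", "arguments": {
  "targets": [0,0,0.4,0,0,0,1,0,0,0.8,0,0,0,1,0,0,1.2,0,0,0,1,0,0,1.4,0,0,0,1,0,0,1.4,0,0,0,1,0,0,1.4,0,0,0,1]
}}

```text
time: 15.52
eef_pos: [0.5171, -0.0932, 0.0353]
eef_rot: [[-0.933, 0.36, 0.0], [0.36, 0.933, -0.0], [-0.0, 0.0, -1.0]]
contact_force: [-1.3, -0.4, 5.9]
gripper_width: -0.002
grip_force: 2.8
```

{"name": "play_rows", "arguments": {
  "targets": [0,0,0.4,0,0,0,1,0,0,0.7,0,0,0,1,0,0,0.7,0,0,0,1,0,0,0.7,0,0,0,1]
}}

```text
time: 16.02
eef_pos: [0.5171, -0.0932, 0.0347]
eef_rot: [[-0.933, 0.36, 0.0], [0.36, 0.933, 0.0], [-0.0, 0.0, -1.0]]
contact_force: [-1.7, -0.1, 7.6]
gripper_width: -0.0
grip_force: 3.9
```

{"name": "play_rows", "arguments": {
  "targets": [0,0,-2,0,0,0,1,0,0,-10,0,0,0,1,0,0,-35,0,0,0,1,0,0,-70,0,0,0,1,0,0,-100,0,0,0,1,5,10,-120,0,0,0,1,25,45,-130,0,0,0,1,50,85,-130,0,0,0,1,75,130,-130,0,0,0,1,100,175,-130,0,0,0,1,125,220,-130,0,0,0,1,150,265,-130,0,0,0,1,165,295,-130,0,0,0,1,173,309,-130,0,0,0,1,173,309,-130,0,0,0,1,173,309,-130,0,0,0,1]
}}

```text
time: 18.02
eef_pos: [0.4671, 0.2557, 0.1646]
eef_rot: [[-0.932, 0.361, -0.0], [0.361, 0.932, -0.001], [-0.0, -0.001, -1.0]]
contact_force: [-0.4, 0.0, -0.1]
gripper_width: -0.0
grip_force: 0.0
```

```bash
python3 - <<'E'
from h import *
T=eyes.read_camera("top");S=eyes.read_camera("scene")
a=cv2.resize(T["color"][190:250,150:320],None,fx=2.6,fy=2.6,interpolation=cv2.INTER_CUBIC)
b=cv2.resize(S["color"][140:255,240:295],None,fx=5,fy=5,interpolation=cv2.INTER_CUBIC)
a=cv2.copyMakeBorder(a,0,b.shape[0]-a.shape[0],0,0,cv2.BORDER_CONSTANT)
cv2.imwrite("pics/f.png",np.hstack([a,b])[:,:,::-1])
E
```

```text
(no output)
```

View pics/f.png

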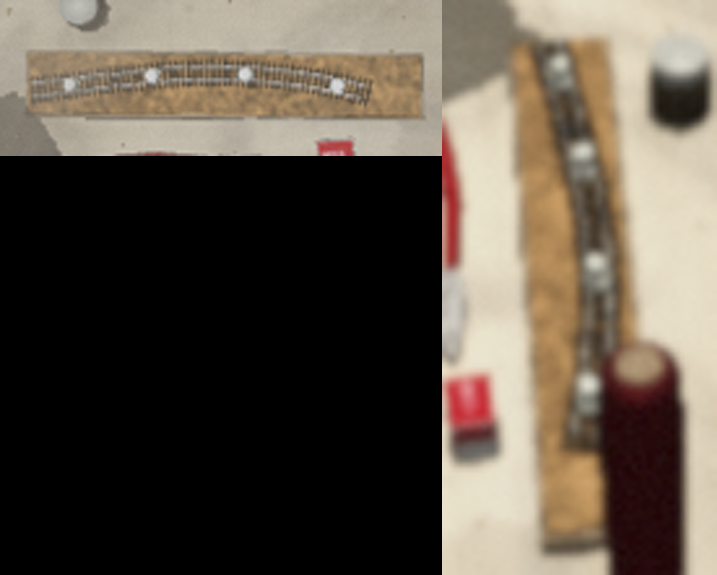

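All three pins now sit lower, level with the fixed one. Their heads show in the scene crop at (583,155), (596,265) and (588,388), and the board has not moved.

```bash
python3 -c "
from bench import job;print(job.finish_job())"
```

```text
the job is handed in; nothing more can be done
None
```

I pressed the three pins home in order (joint end, middle, free end) with at most about 8 N each; the last pictures show them level with the fixed pin and the board unmoved. The arm was clear of everything when I handed the job in at about 18 s, and no verdict came back.

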